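# Check the spring of a rotisserie chain tensioner

### The arm

A 6-joint arm with a two-finger parallel gripper is mounted at the origin on the work surface. World frame = base frame: x ahead of the robot, y to its left, z up, the work surface at z = 0. Lengths are in m, angles in rad, forces in N, time in s.
With the tool pointing down it reaches from about 0.375 to 0.9 m from the base axis. Payload 3.1 kg.
Tool frame: the origin (TCP) lies at the very end of the fingers, on their centre line; the grasp point (between the pads) lies 19 mm behind it; z points along the fingers, y is the line along which they close (so a half turn about z gives the same grasp; the last joint's range is limited). The gripper opens to 87 mm and grips with 3 to 60 N. Pads are 19 mm wide; open, the fingers measure 117 mm over their backs; the gripper's body (75 mm by 190 mm) begins 51 mm behind the grasp point.
Start: joints at [-1.52, 0.527, 1.433, -0, 1.181, -0.178], TCP at [0.142, -0.609, 0.223] pointing down, gripper open.
Joint ranges: [-3.08, 3.08], [-0.75, 2.2], [0.22, 2.44], [-1.43, 4.57], [0, 2.65], [-2.85, 2.85]. Speed limits (rad/s): [2.79, 2.79, 3.14, 3.14, 3.14, 3.14].

### API

Orientations are given as a unit quaternion [x, y, z, w].
In Python, from rig import robot gives the robot as it stands. The module is installed in compiled form; this text tells all that it offers.
- The arm moves only by the tool servo_tool, never from a script. Its argument "rows" is one flat list of numbers, 5 for each row, row after row: the closure, from -1 (fully open) to 1 (shut), so that 0 is half open, then the shift along the tool's x, y, z in m, then the turn about the tool's z in degrees. A call has 1 to 5 rows; each row shifts and turns the commanded pose from where the row before left it, along the tool's axes as they then stand; what a row does not reach is not made up. A row lasts 1/12 s, in which the tool goes at most 41.7 mm and 7.16 degrees, less where a joint would pass 70% of its speed; a pose out of reach is approached as far as the arm can. A call with a gripper value outside its range is refused whole. The fingers move at their own pace and stop on an object; "newtons" is the grip in N (left out, the last holds). Time passes only in rows, so rows that do not move let the fingers close. It gives the time, the measured TCP pose, the force, the opening and the grip force at its end, in the units of the state.
- robot.get_obs(): the state, without advancing time (a new reading comes with each control period).
- robot.camera(name): name is "side" or "top" or "wrist"; returns a dict with "pixels" (420x560x3 uint8, red, green, blue), "intrinsics" (3x3 intrinsics, pixels), "rvec" (rotation vector, rad) and "tvec" (3), from world to camera coordinates, as OpenCV has them; the wrist camera has in their place "mount" (4x4, takes a point from camera to tool coordinates, whose origin is the TCP and whose axes are the flange's). Camera axes: x right, y down, z forward; pixel columns grow to the right and rows downward; lengths in m; the calibration is good to about 2 mm. A picture is of the moment at which its call begins: read the wrist's pose just before it. There is no depth.
- robot.hand_in(): hands the job in; it is judged then, once.
Trained networks look in a picture, given as the dict that the camera call returned (one of the last four; its "shot" number tells which), for a name from the list of things; names that differ only in an ending like _2 or _b are one class to them, and where a whole thing is asked for, a point or a joint stands for the part that bears it (a point fixed in the world has none). Each returns a list of dicts, best first, with "score" (0 to 1); they miss things now and then, are a little off and sometimes report something else, mostly with a low value. They report only what shows in the picture. A call takes as long as a camera call.
- robot.spot_in(picture, query): "at" ([x, y, z] in m, in world coordinates, good to about 4 mm: the middle of the surface that is visible of it).
- robot.outline_of(picture, query): "region" (420x560 bool, what is visible of it).
- robot.place_of(picture, query): "at" ([x, y, z] in m, in world coordinates, good to about 4 mm: a listed point, or the origin of a listed thing).
The state is a dict: "time": time; "q": joint angles; "joint_velocities": joint speeds; "joint_torque": joint torques, N m; "position": TCP position; "tool_rot": TCP orientation; "ft_force": force on the tool from outside, world axes, zero at the start; "moment": the same for the moment, N m; "grip_width": finger opening in m; "grip_force": force on a finger pad.
Only numpy, scipy, OpenCV 4.12 (cv2) and the standard library are available. Lean on these libraries where they do the work, as an engineer would, in place of code of your own. Each camera call takes 0.05 s, during which the arm holds its last target. There are 200 camera calls.

### The job

The chain is off the rotisserie drive and its sprung tensioner needs checking. First slide the red drag pointer gently back until it rests against the tensioner arm standing at its stop. Then, with shut fingers, push the arm's black roller up the scale so that the arm carries the pointer along, hold a steady 15 N (give or take 1 N, never above 18 N) for a good second with the arm still against the pointer, and ease the arm back to its stop without letting it snap, leaving the pointer standing where the arm took it as the reading. Never push the pointer up the scale by hand, and leave the other things on the counter alone.

Things in the scene. Friction and masses are not known exactly. Their poses are not given: they have to be found in the camera images.
- drive: Fixed grey base plate of the rotisserie drive, 12 mm thick, x -240 to +135, y -145 to +145 mm in its frame. Origin on the counter under the upright pivot of arm and pointer. White scale arc 191 to 219 mm from the pivot on the -x side, ticks each 0.1 rad, zero at the +y end. On the +x side a gearbox (top 66 mm above the counter) and a lower sprocket.
- tensioner (a joint): Angle of the aluminium tensioner arm, rad: 0 at its stop, up the scale (counter-clockwise from above) to 1.1. A spring always drives it back: about 0.15 N per mm at the roller (2 N m/rad) on top of an unknown preload, 1 to 12 N at the roller, new each time; 15 N comes between 0.15 and 0.85 rad. Bar 150 long, 16 wide, top 42 mm above the counter.
- roller (a point): Middle of the smooth black idler roller on the arm, where to push; it spins freely on its upright axle: cylinder 28 mm in diameter, 42 to 85 mm above the counter, 115 mm from the pivot; point 65 mm above the counter. x axis outwards along the arm, z up, so +y is up the scale.
- pointer (a joint): Reading of the red drag pointer, rad: 0 touching the arm at its stop, up the scale to 1.05; stays where left (friction, about 0.3 N at its knob). It lies up-scale of the arm, which carries it along while they touch (both then read the same) and leaves it standing on the way back. Pushed down the scale it ends firmly against the arm at its stop.
- pointer_knob (a point): Middle of the pointer's red upright knob: 18 mm in diameter, 22 to 85 mm above the counter, 175 mm from the pivot; point 65 mm above the counter. x axis outwards along the pointer, z up, so +y is up the scale. Bar 7 mm wide, top 22 mm above the counter, tip 196 mm from the pivot. At equal readings the pointer's direction leads the arm's by 0.095 rad.
- spoon_rest: Blue ceramic spoon rest, dish 110 mm across with a 130 mm long handle to -x, 16 mm high; loose bystander. Origin under the dish centre.
- tongs: Stainless tongs, about 290 mm long along x, 70 mm wide, 16 mm high; loose bystander. Origin under the middle.
- pan: Empty aluminium pan 220 x 170 x 50 mm; loose bystander. Origin under its centre.
- canister: Clear acrylic canister with white clip lid, 102 mm across, 126 mm high; loose bystander. Origin under its centre.
- screw_cup: Small steel cup for screws beside the drive, 52 mm across, 30 mm high; loose bystander. Origin under its centre.
- driver: Screwdriver lying beside the drive along x; loose bystander, under 40 mm high. Origin under its middle.

How it is judged:
On the way, in this order (a step that is already met when the one before it is completed fails the run):
1. the drag pointer is back to zero, against the arm at its stop (value of joint each of pointer, tensioner below 0.03 rad), for 0.2 s.
2. the arm is pushed off its stop with 14 to 16 N by the fingers, the pointer within 0.06 rad of touching it, for 1 s on end (contact force between the fingers and tensioner between 14 and 16 N and value of joint tensioner above 0.08 rad and angle between the x axis of roller and the x axis of pointer_knob, either way round below 0.155 rad), for 1 s.
3. the arm is back at its stop, the pointer left up the scale (value of joint tensioner below 0.03 rad and value of joint pointer above 0.08 rad), for 0.2 s.
At the end, for the whole second after the job is handed in: The tensioner arm is at rest at its stop (within 0.03 rad) and the drag pointer stands still up the scale where the 15 N push left it (above 0.08 rad) (all of step 3 and velocity of joint each of pointer, tensioner below 0.05 rad/s); the robot touches nothing.
It fails at once if the arm is pushed with more than 18 N (contact force between the fingers and tensioner above 18 N).
It fails at once if the pointer is pressed with more than 20 N (contact force between the fingers and pointer above 20 N).
It fails at once if the arm snaps back (faster than 1.5 rad/s) (velocity of joint tensioner below -1.5 rad/s).
It fails at once if the fingers push the pointer up the scale (contact force between the fingers and pointer above 0.5 N and velocity of joint pointer above 0.15 rad/s).
It fails at once if a bystander is moved by more than 20 mm (distance of any of spoon_rest, tongs, pan, canister, screw_cup, driver from where it was at the start of the episode above 0.02 m).
It also fails if it takes over 69 s, if anything falls off the work surface, if the arm or the gripper's body presses on something with over 40 N, if the wrist force passes 120 N, or if a joint passes its speed limit or range.

## Working session

There is one attempt and no reset: what is moved stays moved. The work goes in short steps, Python scripts to look and compute and a tool call to move; the robot and the scene stay as the last step left them, time stands still between calls to the robot, and variables do not carry over. Pictures are saved under pics/ and viewed, at most 10 in all, crops included, and the job is handed in when it is done.

Besides the shell and the picture viewer there is one more tool, called as name(argument=value, ...) on one line, values as JSON. servo_tool: Moves the arm, as the interface text tells. Its arguments: {"type":"object","properties":{"rows":{"type":"array","items":{"type":"number"}},"newtons":{"type":"number"}},"required":["rows"]}

```bash
mkdir -p pics; cat > h.py <<'E'
from rig import robot
import numpy as np, cv2
from scipy.spatial.transform import Rotation as R
E
python3 - <<'E'
from h import *
o=robot.get_obs(); print(o['time'],o['position'],o['tool_rot'],o['ft_force'],o['grip_width'])
for c in ('top','side'):
    p=robot.camera(c); cv2.imwrite(f'pics/{c}0.png',p['pixels'][:,:,::-1])
    for n in ('drive','roller','pointer_knob','canister','pan','screw_cup','driver','tongs','spoon_rest'):
        r=robot.place_of(p,n)[:2]
        print(c,n,[(np.round(a['at'],4).tolist(),round(a['score'],2)) for a in r])
E
```

```text
0.0 [ 0.14173211 -0.60796637  0.2215681 ] [ 9.93463955e-01  1.14141090e-01  7.31969154e-05 -1.08486277e-03] [ 0.00060547 -0.46513448 -0.11043406] 0.08687153501192665
top drive [([0.6851, -0.0256, -0.0035], 0.81)]
top roller [([0.5731, 0.0041, 0.0621], 0.64)]
top pointer_knob [([0.5458, -0.1323, 0.0642], 0.52)]
top canister [([0.5925, -0.4427, 0.001], 0.6), ([0.7481, -0.1958, -0.0004], 0.4)]
top pan [([0.5832, 0.4961, -0.0006], 0.64)]
top screw_cup [([0.6944, 0.17, -0.0035], 0.56)]
top driver [([0.7482, -0.1972, -0.0024], 0.57)]
top tongs [([0.3844, -0.4589, -0.0026], 0.9), ([0.5936, -0.4412, 0.002], 0.54)]
top spoon_rest [([0.3393, 0.4449, 0.0011], 0.58), ([0.5494, -0.1274, 0.0641], 0.45)]
side drive [([0.6827, -0.0302, 0.0049], 0.97)]
side roller [([0.5723, 0.0047, 0.0627], 0.87)]
side pointer_knob [([0.5458, -0.132, 0.0645], 0.52)]
side canister [([0.5943, -0.4456, -0.0024], 0.66)]
side pan [([0.5883, 0.4972, -0.0002], 0.85)]
side screw_cup [([0.696, 0.1681, -0.0003], 0.75), ([0.682, -0.0305, 0.0041], 0.36)]
side driver [([0.7435, -0.1908, -0.0009], 0.73)]
side tongs [([0.3898, -0.4643, -0.0008], 0.56)]
side spoon_rest [([0.345, 0.4446, -0.0007], 0.76)]
```

View pics/top0.png

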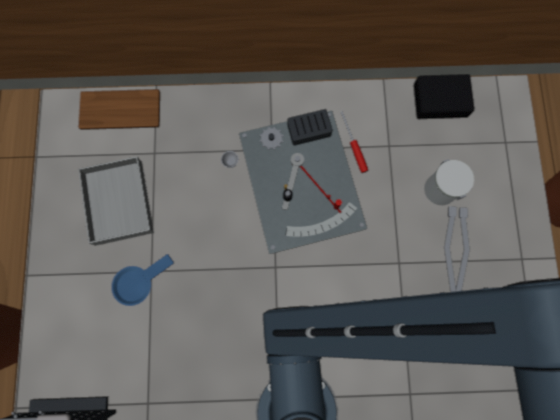

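View pics/side0.png

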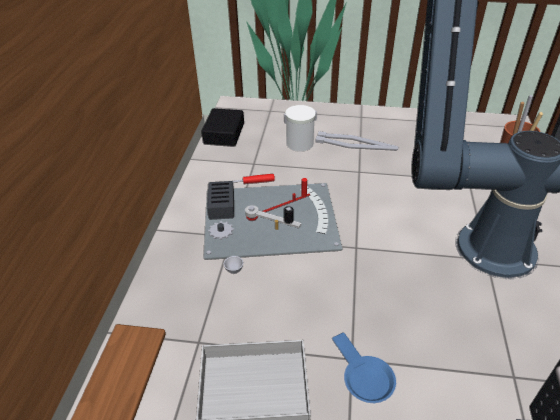

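Top view: the arm's black roller is at px (288,195) and the red pointer runs up-scale to its knob at (338,204). The side view agrees: roller (289,214), knob (304,186). From these I get a pivot of about (0.684, -0.028), arm direction about 163.8° and pointer reading about 0.83. I'll shut the fingers, turn the tool to about 127°, then move to the up-scale side of the knob.

servo_tool(rows=[1,0,0,0,-7.1,1,0,0,0,-7.1,1,0,0,0,-7.1,1,0,0,0,-7.1,1,0,0,0,-7.1], newtons=40)

```text
time: 1.42
position: [0.1418, -0.6086, 0.2225]
tool_rot: [0.91, 0.414, 0.0, -0.0]
ft_force: [0.3, 0.6, 1.2]
grip_width: 0.0613
grip_force: 0.0
```

servo_tool(rows=[1,0,0,0,-7.1,1,0,0,0,-7.1,1,0,0,0,-7.1,1,0,0,0,-7.1,1,0,0,0,-7.1])

```text
time: 1.83
position: [0.1418, -0.6087, 0.2225]
tool_rot: [0.74, 0.672, 0.0, 0.0]
ft_force: [0.2, 0.6, -0.2]
grip_width: 0.0282
grip_force: 0.0
```

servo_tool(rows=[1,0,0,0,-7.1,1,0,0,0,-7.1,1,0,0,0,-7.1,1,0,0,0,-7.1,1,0,0,0,-7.1])

```text
time: 2.25
position: [0.1418, -0.6087, 0.2226]
tool_rot: [0.5, 0.866, 0.0, 0.0]
ft_force: [-0.1, 0.6, 0.2]
grip_width: 0.0015
grip_force: 0.0
```

servo_tool(rows=[1,0,0,0,-7.1,1,0.006,0.038,0,0,1,0.006,0.038,0,0,1,0.006,0.038,0,0])

```text
time: 2.58
position: [0.2227, -0.5255, 0.2224]
tool_rot: [0.449, 0.893, 0.0, 0.0]
ft_force: [-0.3, -0.2, 1.2]
grip_width: 0.0002
grip_force: 0.0
```

servo_tool(rows=[1,0.006,0.038,0,0,1,0.006,0.038,0,0,1,0.006,0.038,0,0,1,0.006,0.038,0,0,1,0.006,0.038,0,0])

```text
time: 3.0
position: [0.3579, -0.3871, 0.2228]
tool_rot: [0.449, 0.894, -0.0, 0.0]
ft_force: [0.5, -0.1, 0.5]
grip_width: 0.0002
grip_force: 0.0
```

servo_tool(rows=[1,0.006,0.038,0,0,1,0.006,0.038,0,0,1,0.006,0.038,0,0,1,0.006,0.038,0,0,1,0.006,0.038,0,0])

```text
time: 3.42
position: [0.4924, -0.2493, 0.2228]
tool_rot: [0.448, 0.894, -0.0, 0.0]
ft_force: [0.2, 0.3, -0.5]
grip_width: 0.0002
grip_force: 0.0
```

servo_tool(rows=[1,0.006,0.038,0,0,1,0.006,0.038,0,0,1,0.006,0.038,0,0,1,0,0,0,0,1,0,0,0,0])

```text
time: 3.83
position: [0.5729, -0.1665, 0.2224]
tool_rot: [0.447, 0.895, -0.0, 0.0]
ft_force: [-0.8, -0.5, 0.1]
grip_width: 0.0005
grip_force: 0.0
```

```bash
cat >> h.py <<'E'
def tool(o):
    M=R.from_quat(o['tool_rot']).as_matrix(); return np.array(o['position']),M
def intool(pt,o):  # world point in tool frame
    p,M=tool(o); return M.T@(np.array(pt)-p)
E
python3 - <<'E'
from h import *
o=robot.get_obs(); p,M=tool(o); print(o['time'],p,np.degrees(np.arctan2(M[1,0],M[0,0])))
for c in ('wrist','side','top'):
    k=robot.camera(c); cv2.imwrite(f'pics/{c}1.png',k['pixels'][:,:,::-1])
    for n in ('drive','roller','pointer_knob'):
        for f in (robot.place_of,):
            r=f(k,n)[:1]; print(c,n,[(np.round(a['at'],4).tolist(),round(a['score'],2),np.round(intool(a['at'],o),4).tolist()) for a in r])
E
```

```text
3.8333 [ 0.57292386 -0.1664904   0.22243582] 126.95157764428373
wrist drive [([0.687, -0.0293, 0.0005], 0.76, [0.0411, 0.1736, 0.2219])]
wrist roller [([0.5747, -0.0002, 0.0635], 0.75, [0.1319, 0.1014, 0.1589])]
wrist pointer_knob [([0.545, -0.1329, 0.0611], 0.77, [0.0437, -0.0021, 0.1613])]
side drive [([0.6819, -0.0274, 0.0007], 0.63, [0.0457, 0.1707, 0.2217])]
side roller [([0.572, 0.0013, 0.0615], 0.97, [0.1347, 0.1001, 0.1609])]
side pointer_knob [([0.5464, -0.1317, 0.0618], 0.49, [0.0438, -0.0003, 0.1606])]
top drive [([0.6846, -0.026, -0.0033], 0.64, [0.0452, 0.1737, 0.2257])]
top roller [([0.5733, 0.0035, 0.0641], 0.7, [0.1357, 0.1025, 0.1583])]
top pointer_knob []
```

View pics/wrist1.png

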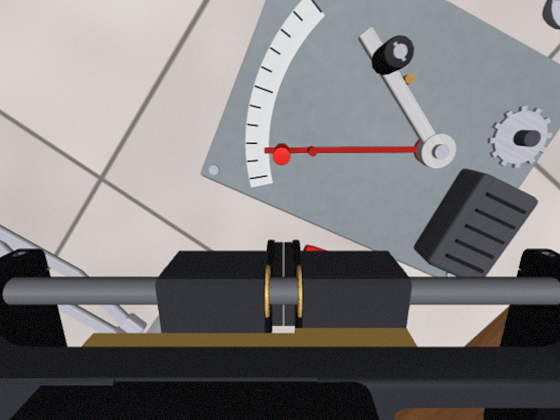

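The wrist view shows the pointer lying along tool y, with its knob at px (282,155). The knob is straight ahead of the fingers, 44 mm along tool +x. I'll descend and start the drag.

servo_tool(rows=[1,0,0,0.0355,0,1,0,0,0.0355,0,1,0,0,0.0355,0,1,0,0,0.0355,0,1,0,0,0.0355,0])

```text
time: 4.85
position: [0.572, -0.1685, 0.0438]
tool_rot: [0.449, 0.894, 0.0, 0.001]
ft_force: [0.5, 0.0, -0.7]
grip_width: 0.0005
grip_force: 0.0
```

servo_tool(rows=[1,0,0,0,0,1,0.006,0,0,0,1,0.006,0,0,0,1,0.006,0,0,0,1,0.006,0,0,0])

```text
time: 5.27
position: [0.5585, -0.149, 0.0478]
tool_rot: [0.448, 0.894, 0.0, 0.002]
ft_force: [-0.4, -0.2, -0.2]
grip_width: 0.0005
grip_force: 0.0
```

servo_tool(rows=[1,0.006,-0.0005,0,2,1,0.006,-0.0005,0,2,1,0.006,-0.0005,0,2,1,0.006,-0.0005,0,2,1,0.006,-0.0005,0,2])

```text
time: 5.68
position: [0.5396, -0.125, 0.0473]
tool_rot: [0.525, 0.851, 0.0, 0.002]
ft_force: [-0.7, -1.5, -0.3]
grip_width: 0.0005
grip_force: 0.3
```

servo_tool(rows=[1,0.006,-0.0005,0,2,1,0.006,-0.0005,0,2,1,0.006,-0.0005,0,2,1,0.006,-0.0005,0,2,1,0.006,-0.0005,0,2])

```text
time: 6.1
position: [0.5256, -0.0982, 0.0472]
tool_rot: [0.597, 0.802, 0.0, 0.002]
ft_force: [-0.6, -0.5, -0.2]
grip_width: 0.0009
grip_force: 0.3
```

```bash
python3 - <<'E'
from h import *
o=robot.get_obs(); p,M=tool(o); print(o['time'],p,np.degrees(np.arctan2(M[1,0],M[0,0])),o['ft_force'])
for c in ('wrist','side'):
    k=robot.camera(c); cv2.imwrite(f'pics/{c}2.png',k['pixels'][:,:,::-1])
    for n in ('drive','roller','pointer_knob'):
        for f in (robot.place_of,):
            r=f(k,n)[:1]; print(c,n,[(np.round(a['at'],4).tolist(),round(a['score'],2),np.round(intool(a['at'],o),4).tolist()) for a in r])
E
```

```text
6.1 [ 0.52564125 -0.0982309   0.04716548] 106.64513364621104 [-0.59866909 -0.53768095 -0.19481738]
wrist drive [([0.6883, -0.0253, -0.0003], 0.96, [0.0234, 0.1766, 0.0478])]
wrist roller [([0.5758, 0.0036, 0.063], 0.97, [0.0832, 0.0773, -0.0158])]
wrist pointer_knob [([0.5193, -0.079, 0.0638], 0.66, [0.0202, -0.0005, -0.0167])]
side drive [([0.6851, -0.026, 0.0019], 0.57, [0.0236, 0.1734, 0.0456])]
side roller [([0.5739, 0.0028, 0.0631], 0.58, [0.0829, 0.0752, -0.0159])]
side pointer_knob [([0.5164, -0.077, 0.0652], 0.55, [0.0229, -0.0027, -0.0181])]
```

View pics/side2.png

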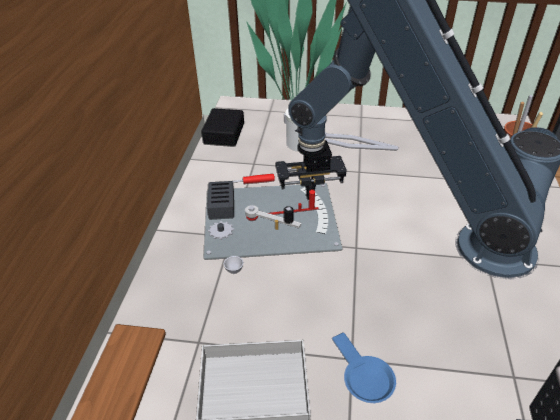

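The fingers are pushing the knob (px 312,196) down-scale as planned, with about 26° left. I'll continue and slow down near the end.

servo_tool(rows=[1,0.006,-0.0005,0,2,1,0.006,-0.0005,0,2,1,0.006,-0.0005,0,2,1,0.006,-0.0005,0,2,1,0.006,-0.0005,0,2])

```text
time: 6.92
position: [0.5162, -0.07, 0.045]
tool_rot: [0.665, 0.747, -0.0, -0.0]
ft_force: [0.9, -0.4, 0.4]
grip_width: 0.0005
grip_force: 0.2
```

servo_tool(rows=[1,0.006,-0.0005,0,2,1,0.006,-0.0005,0,2,1,0.006,-0.0005,0,2,1,0.006,-0.0005,0,2,1,0,0,0,0])

```text
time: 7.33
position: [0.5123, -0.0453, 0.045]
tool_rot: [0.715, 0.699, -0.0, -0.0]
ft_force: [0.5, 0.1, -0.5]
grip_width: 0.0005
grip_force: 0.0
```

```bash
cat >> h.py <<'E'
def look(tag,cams):
    o=robot.get_obs(); p,M=tool(o); print(round(o['time'],2),p.round(4),np.degrees(np.arctan2(M[1,0],M[0,0])).round(2),np.array(o['ft_force']).round(2))
    P=[]
    for c in cams:
        k=robot.camera(c); cv2.imwrite(f'pics/{c}{tag}.png',k['pixels'][:,:,::-1])
        for n in ('drive','roller','pointer_knob'):
            r=robot.place_of(k,n)[:1]
            print(c,n,[(np.round(a['at'],4).tolist(),round(a['score'],2),np.round(intool(a['at'],o),4).tolist()) for a in r])
            for a in r: print('   angle',np.degrees(np.arctan2(a['at'][1]+.0265,a['at'][0]-.685)).round(2)%360)
E
python3 -c "
from h import *
look(3,('wrist','side'))"
```

```text
7.33 [ 0.5123 -0.0453  0.045 ] 88.72 [ 0.54  0.14 -0.54]
wrist drive [([0.6904, -0.0277, 0.0036], 0.85, [0.0216, 0.1777, 0.0412])]
   angle 347.47
wrist roller [([0.5766, 0.0029, 0.0642], 0.88, [0.0497, 0.0632, -0.0193])]
   angle 164.83
wrist pointer_knob [([0.5068, -0.0253, 0.0652], 0.85, [0.0199, -0.006, -0.0202])]
   angle 179.61
side drive []
side roller []
side pointer_knob [([0.51, -0.0241, 0.0647], 0.79, [0.0212, -0.0028, -0.0197])]
   angle 179.21
```

servo_tool(rows=[1,0.003,-0.0005,0,1,1,0.003,-0.0005,0,1,1,0.003,-0.0005,0,1,1,0.003,-0.0005,0,1,1,0.003,-0.0005,0,1])

```text
time: 8.15
position: [0.511, -0.0305, 0.0451]
tool_rot: [0.745, 0.667, -0.0, -0.0]
ft_force: [1.0, -0.5, -0.1]
grip_width: 0.0006
grip_force: 0.1
```

servo_tool(rows=[1,0.0015,-0.0002,0,0.5,1,0.0015,-0.0002,0,0.5,1,0.0015,-0.0002,0,0.5,1,0,0,0,0,1,0,0,0,0])

```text
time: 8.57
position: [0.5111, -0.0263, 0.045]
tool_rot: [0.753, 0.657, 0.0, 0.0]
ft_force: [0.4, -0.7, -0.5]
grip_width: 0.0004
grip_force: 0.0
```

servo_tool(rows=[1,0.0015,-0.0002,0,0.5,1,0.0015,-0.0002,0,0.5,1,0,0,0,0,1,0,0,0,0])

```text
time: 8.9
position: [0.5111, -0.0233, 0.045]
tool_rot: [0.759, 0.651, 0.0, -0.0]
ft_force: [0.2, -0.3, -0.3]
grip_width: 0.0005
grip_force: 0.0
```

servo_tool(rows=[1,0.001,0,0,0.3,1,0.001,0,0,0.3,1,0,0,0,0,1,0,0,0,0])

```text
time: 9.23
position: [0.5114, -0.0213, 0.045]
tool_rot: [0.763, 0.647, 0.0, 0.0]
ft_force: [-0.0, 1.2, 0.1]
grip_width: 0.0001
grip_force: 0.0
```

```bash
python3 -c "
from h import *
look(4,('wrist','side'))"
```

```text
9.23 [ 0.5114 -0.0213  0.045 ] 80.61 [-0.02  1.23  0.07]
wrist drive [([0.6886, -0.0265, 0.0034], 0.64, [0.0238, 0.1757, 0.0416])]
   angle 0.0
wrist roller [([0.5749, 0.0025, 0.0626], 0.85, [0.0338, 0.0588, -0.0176])]
   angle 165.24
wrist pointer_knob [([0.5105, -0.0007, 0.0626], 0.92, [0.0202, -0.0042, -0.0176])]
   angle 171.59
side drive [([0.6831, -0.0281, 0.0023], 0.97, [0.0213, 0.1705, 0.0427])]
   angle 220.1
side roller [([0.5723, 0.0064, 0.064], 0.82, [0.0373, 0.0556, -0.019])]
   angle 163.73
side pointer_knob [([0.5123, -0.0007, 0.0659], 0.8, [0.0205, -0.0024, -0.0209])]
   angle 171.5
```

View pics/wrist4.png

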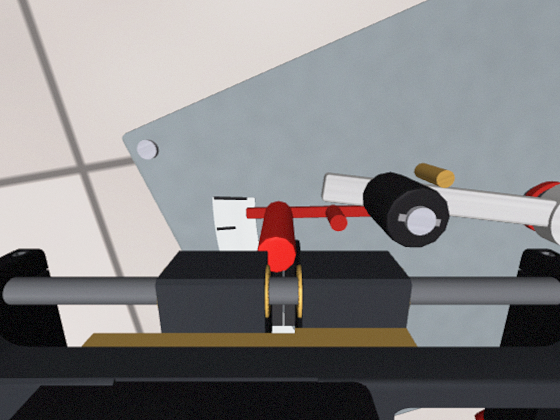

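The wrist view shows the pointer's stub (337,217) close to the arm's bar edge (337,200) but not touching. I'll keep going in 1 mm steps and watch the force.

servo_tool(rows=[1,0.001,0,0,0.3,1,0.001,0,0,0.3,1,0,0,0,0,1,0,0,0,0])

```text
time: 9.97
position: [0.5117, -0.0193, 0.045]
tool_rot: [0.766, 0.643, 0.0, -0.0]
ft_force: [0.2, -0.6, -0.3]
grip_width: 0.0007
grip_force: 0.0
```

servo_tool(rows=[1,0.001,0,0,0.3,1,0,0,0,0,1,0.001,0,0,0.3,1,0,0,0,0])

```text
time: 10.3
position: [0.512, -0.0173, 0.045]
tool_rot: [0.769, 0.639, 0.0, -0.0]
ft_force: [-1.1, -0.7, -0.3]
grip_width: 0.0005
grip_force: 0.1
```

servo_tool(rows=[1,0.001,0,0,0.3,1,0,0,0,0,1,0,0,0,0])

```text
time: 10.55
position: [0.5124, -0.0164, 0.0451]
tool_rot: [0.771, 0.637, 0.0, 0.0]
ft_force: [0.5, 0.2, 0.1]
grip_width: 0.0004
grip_force: 0.0
```

servo_tool(rows=[1,0.001,0,0,0.3,1,0,0,0,0,1,0,0,0,0])

```text
time: 10.8
position: [0.5125, -0.0154, 0.0451]
tool_rot: [0.773, 0.635, 0.0, 0.0]
ft_force: [-0.2, 0.2, 0.3]
grip_width: 0.0005
grip_force: 0.0
```

```bash
python3 -c "
from h import *
look(5,('wrist','side'))"
```

```text
10.8 [ 0.5125 -0.0154  0.0451] 78.81 [-0.2   0.21  0.26]
wrist drive [([0.6899, -0.0275, 0.002], 0.72, [0.0225, 0.1763, 0.0431])]
   angle 348.47
wrist roller [([0.5739, 0.0046, 0.0653], 0.86, [0.0315, 0.0563, -0.0202])]
   angle 164.36
wrist pointer_knob [([0.5141, 0.0055, 0.0637], 0.7, [0.0208, -0.0025, -0.0186])]
   angle 169.39
side drive [([0.6847, -0.0294, 0.003], 0.85, [0.0197, 0.1716, 0.0421])]
   angle 264.09000000000003
side roller [([0.5738, 0.0062, 0.0652], 0.57, [0.0331, 0.0559, -0.0201])]
   angle 163.61
side pointer_knob [([0.5122, 0.0063, 0.0642], 0.61, [0.0212, -0.0045, -0.0191])]
   angle 169.25
```

View pics/wrist5.png

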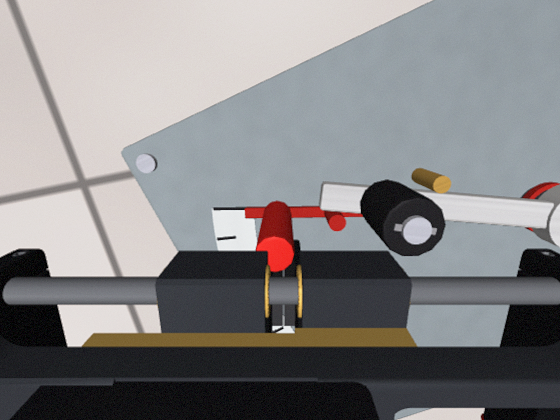

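The stub (337,221) now almost touches the bar edge (337,212). I'll keep stepping until the force rises.

servo_tool(rows=[1,0.001,0,0,0.3,1,0,0,0,0,1,0,0,0,0])

```text
time: 11.45
position: [0.5126, -0.0144, 0.045]
tool_rot: [0.774, 0.633, -0.0, -0.0]
ft_force: [-0.0, 0.4, -0.2]
grip_width: 0.0004
grip_force: 0.0
```

servo_tool(rows=[1,0.001,0,0,0.3,1,0,0,0,0,1,0,0,0,0])

```text
time: 11.7
position: [0.5127, -0.0137, 0.045]
tool_rot: [0.776, 0.631, -0.0, 0.0]
ft_force: [-1.2, -1.5, 0.2]
grip_width: 0.0007
grip_force: 1.1
```

servo_tool(rows=[1,0.0005,0,0,0,1,0,0,0,0,1,0,0,0,0])

```text
time: 11.95
position: [0.5127, -0.0134, 0.045]
tool_rot: [0.776, 0.631, -0.0, 0.0]
ft_force: [-1.6, -4.0, 0.7]
grip_width: 0.0004
grip_force: 2.6
```

servo_tool(rows=[1,0.0005,0,0,0,1,0,0,0,0,1,0,0,0,0])

```text
time: 12.2
position: [0.5127, -0.0133, 0.045]
tool_rot: [0.776, 0.631, -0.001, 0.0]
ft_force: [-1.9, -6.4, 0.8]
grip_width: 0.0007
grip_force: 3.3
```

The pointer is firmly against its stop, at about 6 N. I'll back off, rise, and cross to the down-scale side of the roller.

servo_tool(rows=[1,-0.01,0,0,0,1,-0.02,0,0,0,1,0,0,-0.032,0,1,0,0,-0.032,0,1,0,0,-0.032,0])

```text
time: 12.62
position: [0.5064, -0.0419, 0.1415]
tool_rot: [0.777, 0.63, 0.0, -0.001]
ft_force: [1.5, -0.1, -0.5]
grip_width: 0.0004
grip_force: 0.0
```

servo_tool(rows=[1,0,0,0,4.7,1,0.0257,0.0106,0,0,1,0.0257,0.0106,0,0,1,0.0257,0.0106,0,0,1,0.0257,0.0106,0,0])

```text
time: 13.03
position: [0.5775, 0.0458, 0.1413]
tool_rot: [0.802, 0.598, 0.001, -0.0]
ft_force: [-0.6, -0.1, 0.9]
grip_width: 0.0003
grip_force: 0.0
```

servo_tool(rows=[1,0,0,0,0,1,0,0,0,0])

```text
time: 13.2
position: [0.5773, 0.0459, 0.1409]
tool_rot: [0.801, 0.599, 0.001, -0.0]
ft_force: [-0.6, -0.9, -0.0]
grip_width: 0.0006
grip_force: 0.0
```

```bash
python3 -c "
from h import *
look(6,('wrist','side','top'))"
```

```text
13.2 [0.5773 0.0459 0.1409] 73.63 [-0.62 -0.85 -0.02]
wrist drive [([0.6894, -0.0253, 0.0013], 0.91, [-0.0368, 0.1275, 0.1396])]
   angle 15.26
wrist roller [([0.5756, 0.005, 0.064], 0.66, [-0.0398, 0.0098, 0.0769])]
   angle 163.94
wrist pointer_knob []
side drive [([0.6808, -0.0302, 0.004], 0.81, [-0.044, 0.1206, 0.1369])]
   angle 221.38
side roller [([0.5751, 0.004, 0.0638], 0.7, [-0.0409, 0.0096, 0.0771])]
   angle 164.49
side pointer_knob [([0.5108, 0.0102, 0.0627], 0.63, [-0.0531, -0.0538, 0.0781])]
   angle 168.1
top drive [([0.6834, -0.0219, -0.0033], 0.67, [-0.0353, 0.1208, 0.1442])]
   angle 109.18
top roller [([0.3893, -0.4637, -0.0023], 0.61, [-0.5421, -0.0368, 0.1427])]
   angle 235.93
top pointer_knob []
```

View pics/side6.png

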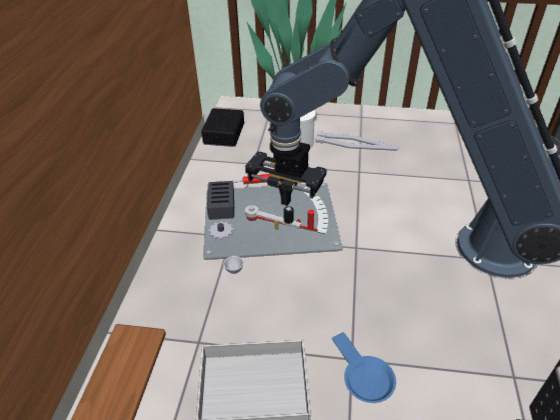

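The pointer now stands beside the arm, with its knob at px (311,218). The fingers are above the counter on the roller's down-scale side, roller at (289,213). I'll descend and approach.

servo_tool(rows=[1,0,0,0.026,0,1,0,0,0.026,0,1,0,0,0.026,0,1,0,0,0,0,1,0,0,0,0])

```text
time: 14.22
position: [0.5756, 0.0447, 0.062]
tool_rot: [0.801, 0.598, -0.001, -0.001]
ft_force: [0.5, 0.5, 0.6]
grip_width: 0.0004
grip_force: 0.0
```

servo_tool(rows=[1,-0.003,0,0,0,1,-0.003,0,0,0,1,-0.003,0,0,0,1,-0.002,0,0,0,1,0,0,0,0])

```text
time: 14.63
position: [0.574, 0.0334, 0.064]
tool_rot: [0.801, 0.598, 0.001, 0.001]
ft_force: [-0.4, 0.1, 0.4]
grip_width: 0.0001
grip_force: 0.0
```

servo_tool(rows=[1,-0.001,0,0,0,1,-0.001,0,0,0,1,0,0,0,0,1,0,0,0,0,1,0,0,0,0])

```text
time: 15.05
position: [0.573, 0.0322, 0.063]
tool_rot: [0.801, 0.598, -0.0, -0.0]
ft_force: [0.0, 0.0, 0.6]
grip_width: 0.0006
grip_force: 0.0
```

servo_tool(rows=[1,-0.001,0,0,0,1,-0.001,0,0,0,1,0,0,0,0,1,0,0,0,0])

```text
time: 15.38
position: [0.5727, 0.0309, 0.063]
tool_rot: [0.801, 0.598, 0.0, -0.0]
ft_force: [1.0, 4.6, 0.4]
grip_width: 0.0005
grip_force: 2.3
```

servo_tool(rows=[1,-0.001,0,0,0,1,-0.001,0,0,0,1,0,0,0,0,1,0,0,0,0])

```text
time: 15.72
position: [0.5719, 0.0284, 0.063]
tool_rot: [0.801, 0.598, 0.0, -0.0]
ft_force: [0.3, 5.3, -0.8]
grip_width: 0.0007
grip_force: 2.4
```

Contact made, with a preload around 5 N. I'll push along the arc at 1° per row.

servo_tool(rows=[1,-0.0022,-0.0004,0,-1,1,-0.0022,-0.0004,0,-1,1,-0.0022,-0.0004,0,-1,1,-0.0022,-0.0004,0,-1,1,-0.0022,-0.0004,0,-1])

```text
time: 16.13
position: [0.5669, 0.0187, 0.063]
tool_rot: [0.774, 0.633, 0.0, -0.001]
ft_force: [1.7, 6.3, -0.2]
grip_width: 0.0005
grip_force: 3.2
```

servo_tool(rows=[1,-0.0022,-0.0004,0,-1,1,-0.0022,-0.0004,0,-1,1,-0.0022,-0.0004,0,-1,1,-0.0022,-0.0004,0,-1,1,-0.0022,-0.0004,0,-1])

```text
time: 16.55
position: [0.5622, 0.0087, 0.063]
tool_rot: [0.746, 0.666, -0.0, -0.002]
ft_force: [-0.2, 7.2, 1.8]
grip_width: 0.0001
grip_force: 4.0
```

servo_tool(rows=[1,-0.0022,-0.0004,0,-1,1,-0.0022,-0.0004,0,-1,1,-0.0022,-0.0004,0,-1,1,-0.0022,-0.0004,0,-1,1,0,0,0,0])

```text
time: 16.97
position: [0.5583, 0.0004, 0.0628]
tool_rot: [0.722, 0.692, -0.001, -0.003]
ft_force: [-1.9, 8.5, 2.0]
grip_width: 0.0001
grip_force: 4.3
```

```bash
cat >> h.py <<'E'
def force(n=6):
    F=[]
    for i in range(n):
        robot.camera('side'); o=robot.get_obs(); F.append(o['ft_force'])
    F=np.array(F); p,M=tool(o); T=F@M; print(round(o['time'],2),p.round(4),'phi',np.degrees(np.arctan2(M[1,0],M[0,0])).round(2),'Ftool',T.mean(0).round(2),'sd',T.std(0).round(2),'|F|xy',np.hypot(*T.mean(0)[:2]).round(2))
E
python3 -c "
from h import *
force(4); look(7,('wrist','side'))"
```

```text
17.17 [0.5582 0.0007 0.0628] phi 87.48 Ftool [ 8.35 -1.9  -2.36] sd [0.3  0.35 0.85] |F|xy 8.57
17.17 [0.5582 0.0007 0.0628] 87.48 [-1.75  8.7   1.93]
wrist drive [([0.6919, -0.0249, 0.0022], 0.65, [-0.0198, 0.135, 0.0597])]
   angle 13.06
wrist roller []
wrist pointer_knob [([0.69, -0.0246, 0.0008], 0.74, [-0.0196, 0.1331, 0.0611])]
   angle 20.81
side drive []
side roller [([0.5663, -0.0246, 0.0635], 0.88, [-0.0249, 0.0092, -0.0009])]
   angle 179.08
side pointer_knob [([0.5103, -0.0384, 0.0634], 0.73, [-0.0411, -0.0461, -0.0005])]
   angle 183.9
```

View pics/wrist7.png

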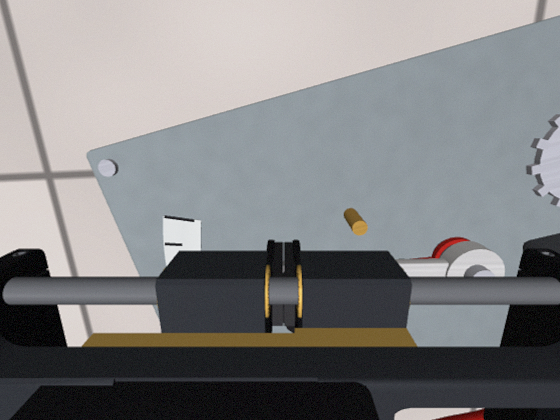

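The arm has left its gold stop pin (355,222), and the side camera puts the pointer knob 4.8° ahead of the roller, so it is being carried. The sideways force suggests the roller is riding on a finger's edge. I'll shift 6 mm inward and continue.

servo_tool(rows=[1,0,0.002,0,0,1,0,0.002,0,0,1,0,0.002,0,0,1,-0.0021,-0.0004,0,-1,1,-0.0021,-0.0004,0,-1])

```text
time: 17.98
position: [0.5652, -0.0036, 0.0627]
tool_rot: [0.71, 0.704, 0.0, -0.002]
ft_force: [1.1, 9.7, -0.4]
grip_width: 0.0007
grip_force: 4.8
```

servo_tool(rows=[1,-0.0021,-0.0004,0,-1,1,-0.0021,-0.0004,0,-1,1,-0.0021,-0.0004,0,-1,1,-0.0021,-0.0004,0,-1,1,-0.0021,-0.0004,0,-1])

```text
time: 18.4
position: [0.5623, -0.0137, 0.0627]
tool_rot: [0.679, 0.734, -0.0, -0.003]
ft_force: [-0.2, 11.4, 2.0]
grip_width: 0.0006
grip_force: 5.5
```

servo_tool(rows=[1,-0.0021,-0.0004,0,-1,1,-0.0021,-0.0004,0,-1,1,-0.0021,-0.0004,0,-1,1,-0.0021,-0.0004,0,-1,1,0,0,0,0])

```text
time: 18.82
position: [0.5606, -0.022, 0.0627]
tool_rot: [0.653, 0.757, -0.0, -0.004]
ft_force: [-1.2, 11.3, 2.1]
grip_width: 0.0004
grip_force: 5.8
```

```bash
python3 -c "
from h import *
force(8)"
```

```text
19.22 [ 0.5605 -0.0216  0.0627] phi 98.47 Ftool [11.68  0.17 -2.3 ] sd [0.42 0.26 0.43] |F|xy 11.68
```

servo_tool(rows=[1,-0.0021,-0.0004,0,-1,1,-0.0021,-0.0004,0,-1,1,-0.0021,-0.0004,0,-1,1,-0.0021,-0.0004,0,-1,1,-0.0021,-0.0004,0,-1])

```text
time: 19.63
position: [0.5592, -0.0317, 0.0624]
tool_rot: [0.619, 0.785, -0.001, -0.006]
ft_force: [-2.2, 13.0, 3.4]
grip_width: 0.0006
grip_force: 6.7
```

servo_tool(rows=[1,-0.0021,-0.0004,0,-1,1,-0.0021,-0.0004,0,-1,1,-0.001,-0.0002,0,-0.5,1,0,0,0,0])

```text
time: 19.97
position: [0.5581, -0.0367, 0.0621]
tool_rot: [0.602, 0.799, -0.001, -0.007]
ft_force: [-4.5, 12.4, 4.6]
grip_width: 0.0004
grip_force: 6.8
```

```bash
python3 -c "
from h import *
force(8)"
```

```text
20.37 [ 0.5579 -0.0365  0.0621] phi 105.98 Ftool [13.46 -1.21 -3.13] sd [0.39 0.51 0.36] |F|xy 13.51
```

servo_tool(rows=[1,0,0.0005,-0.0004,0,1,0,0.0005,-0.0004,0,1,0,0,0,0])

```text
time: 20.62
position: [0.5579, -0.036, 0.0622]
tool_rot: [0.602, 0.799, -0.002, -0.008]
ft_force: [-4.8, 12.1, 0.8]
grip_width: 0.0004
grip_force: 6.7
```

```bash
python3 -c "
from h import *
force(8)"
```

```text
21.02 [ 0.5579 -0.0361  0.0622] phi 105.97 Ftool [13.29 -1.51 -0.05] sd [0.33 0.6  0.35] |F|xy 13.38
```

servo_tool(rows=[1,-0.0021,-0.0002,-0.0001,-1,1,-0.0021,-0.0002,-0.0001,-1,1,-0.0021,-0.0002,-0.0001,-1,1,-0.0021,-0.0002,-0.0001,-1,1,-0.0021,-0.0002,-0.0001,-1])

```text
time: 21.43
position: [0.5588, -0.0456, 0.0623]
tool_rot: [0.566, 0.824, -0.002, -0.01]
ft_force: [-7.6, 13.7, 0.1]
grip_width: 0.0002
grip_force: 7.7
```

servo_tool(rows=[1,-0.001,-0.0002,-0.0001,-0.5,1,0,0,0,0,1,0,0,0,0])

```text
time: 21.68
position: [0.5589, -0.0466, 0.0623]
tool_rot: [0.563, 0.826, -0.002, -0.01]
ft_force: [-6.6, 13.1, -0.2]
grip_width: 0.0002
grip_force: 7.5
```

```bash
python3 -c "
from h import *
force(10)"
```

```text
22.18 [ 0.5588 -0.0466  0.0623] phi 111.48 Ftool [14.85 -0.73  0.19] sd [0.7  0.62 0.5 ] |F|xy 14.87
```

About 14.9 N. I'll hold here.

servo_tool(rows=[1,0,0,0,0,1,0,0,0,0,1,0,0,0,0,1,0,0,0,0,1,0,0,0,0])

```text
time: 22.6
position: [0.5588, -0.0465, 0.0623]
tool_rot: [0.563, 0.827, -0.002, -0.01]
ft_force: [-6.1, 13.5, 0.0]
grip_width: 0.0002
grip_force: 7.4
```

servo_tool(rows=[1,0,0,0,0,1,0,0,0,0,1,0,0,0,0,1,0,0,0,0,1,0,0,0,0])

```text
time: 23.02
position: [0.5588, -0.0465, 0.0623]
tool_rot: [0.563, 0.826, -0.002, -0.01]
ft_force: [-7.2, 13.9, -0.2]
grip_width: -0.0
grip_force: 7.4
```

servo_tool(rows=[1,0,0,0,0,1,0,0,0,0,1,0,0,0,0,1,0,0,0,0,1,0,0,0,0])

```text
time: 23.43
position: [0.5588, -0.0465, 0.0623]
tool_rot: [0.563, 0.826, -0.002, -0.01]
ft_force: [-5.7, 13.8, 0.4]
grip_width: 0.0007
grip_force: 7.4
```

```bash
python3 -c "
from h import *
force(24); look(8,('side','top'))"
```

```text
24.63 [ 0.5588 -0.0466  0.0623] phi 111.48 Ftool [14.91 -1.01  0.43] sd [0.55 0.51 0.38] |F|xy 14.94
24.63 [ 0.5588 -0.0466  0.0623] 111.48 [-6.67 14.23 -0.34]
side drive [([0.6855, -0.0267, 0.0037], 0.78, [-0.0288, 0.1259, 0.0564])]
   angle 338.2
side roller [([0.5745, -0.0645, 0.066], 0.83, [-0.0224, 0.0079, -0.0041])]
   angle 198.98
side pointer_knob [([0.5259, -0.1013, 0.0648], 0.69, [-0.0388, -0.0507, -0.0024])]
   angle 205.18
top drive [([0.6876, -0.0255, -0.0049], 0.62, [-0.0285, 0.1285, 0.065])]
   angle 21.04
top roller []
top pointer_knob []
```

View pics/side8.png

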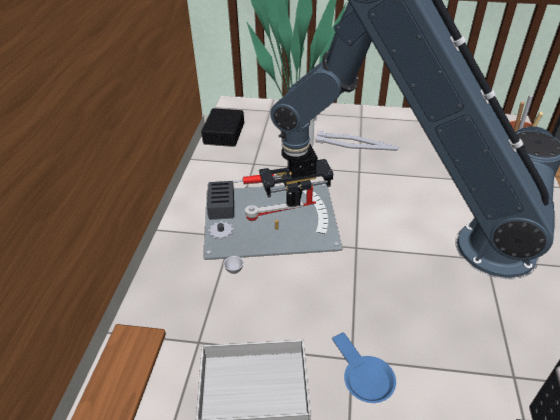

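I held for over 3 s at a mean of 14.94 N (the grip reading of 7.4 N is about half of it, which agrees). The side view shows the pointer knob (309,196) still beside the roller at (292,198). Now I'll ease the arm back.

servo_tool(rows=[1,0.0021,0.0003,0,1,1,0.0042,0.0006,0,2,1,0.0042,0.0006,0,2,1,0.0042,0.0006,0,2,1,0.0042,0.0006,0,2])

```text
time: 25.45
position: [0.557, -0.0286, 0.0624]
tool_rot: [0.627, 0.779, -0.002, -0.008]
ft_force: [-4.1, 11.6, -2.0]
grip_width: 0.0004
grip_force: 6.2
```

servo_tool(rows=[1,0.0042,0.0006,0,2,1,0.0042,0.0006,0,2,1,0.0042,0.0006,0,2,1,0.0042,0.0006,0,2,1,0.0042,0.0006,0,2])

```text
time: 25.87
position: [0.5596, -0.0087, 0.063]
tool_rot: [0.692, 0.722, -0.002, -0.005]
ft_force: [-1.8, 9.6, -1.5]
grip_width: 0.0002
grip_force: 4.8
```

servo_tool(rows=[1,0.0042,0.0006,0,2,1,0.0042,0.0006,0,2,1,0.0042,0.0006,0,2,1,0.0042,0.0006,0,2,1,0.0042,0.0006,0,2])

```text
time: 26.28
position: [0.566, 0.0108, 0.0638]
tool_rot: [0.752, 0.659, -0.001, -0.002]
ft_force: [0.7, 6.5, -1.7]
grip_width: 0.0005
grip_force: 3.4
```

servo_tool(rows=[1,0.0021,0.0003,0,1,1,0.0021,0.0003,0,1,1,0.0021,0.0003,0,1,1,0.0021,0.0003,0,1,1,0.0021,0.0003,0,1])

```text
time: 26.7
position: [0.5701, 0.0202, 0.0641]
tool_rot: [0.78, 0.626, -0.0, -0.001]
ft_force: [0.3, 5.5, -1.6]
grip_width: 0.0005
grip_force: 2.8
```

servo_tool(rows=[1,0.0021,0.0003,0,1,1,0.0021,0.0003,0,1,1,0.0021,0.0003,0,1,1,0.002,0,0,0,1,0.002,0,0,0])

```text
time: 27.12
position: [0.5741, 0.0294, 0.0643]
tool_rot: [0.796, 0.606, -0.0, -0.0]
ft_force: [0.7, 4.1, -0.8]
grip_width: 0.0004
grip_force: 2.1
```

servo_tool(rows=[1,0.002,0,0,0,1,0.002,0,0,0,1,0.002,0,0,0,1,0.002,0,0,0,1,0,0,0,0])

```text
time: 27.53
position: [0.5764, 0.0368, 0.0645]
tool_rot: [0.796, 0.606, -0.0, 0.0]
ft_force: [0.1, -0.8, 0.1]
grip_width: 0.0008
grip_force: 0.0
```

The force is back to zero, so the fingers are clear. I'll back away, rise and check.

servo_tool(rows=[1,0.02,0,0,0,1,0,0,-0.035,0,1,0,0,-0.04,0,1,0,0,-0.04,0,1,0.02,0,-0.03,0])

```text
time: 27.95
position: [0.5872, 0.073, 0.2123]
tool_rot: [0.797, 0.604, -0.0, 0.001]
ft_force: [1.7, -0.3, 0.1]
grip_width: 0.0003
grip_force: 0.0
```

servo_tool(rows=[1,0.03,0,0,0,1,0.03,0,0,0,1,0,0,0,0,1,0,0,0,0,1,0,0,0,0])

```text
time: 28.37
position: [0.6023, 0.1329, 0.209]
tool_rot: [0.796, 0.606, -0.001, -0.0]
ft_force: [-0.8, 0.6, -1.0]
grip_width: 0.0005
grip_force: 0.0
```

```bash
python3 -c "
from h import *
look(9,('wrist','side'))"
```

```text
28.37 [0.6023 0.1329 0.209 ] 74.54 [-0.76  0.59 -0.96]
wrist drive []
wrist roller []
wrist pointer_knob []
side drive [([0.6814, -0.0262, 0.0022], 0.96, [-0.132, 0.1188, 0.2068])]
   angle 175.24
side roller [([0.5714, 0.0036, 0.0632], 0.83, [-0.1327, 0.0048, 0.146])]
   angle 165.16
side pointer_knob [([0.5275, -0.0996, 0.0633], 0.5, [-0.2438, -0.01, 0.146])]
   angle 204.9
```

View pics/side9.png

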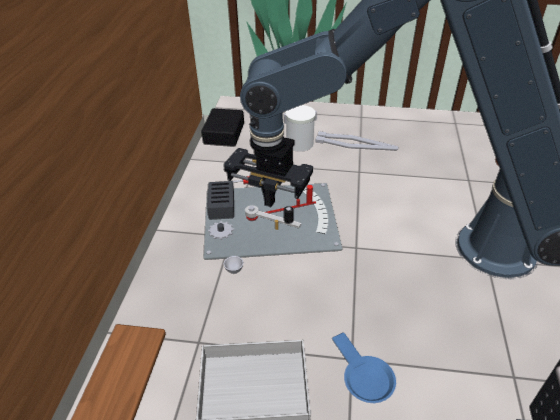

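The arm is back at its stop (roller 289,214) and the pointer still stands up the scale (knob 309,193). The robot touches nothing, so I'm handing in.

```bash
python3 -c "
from rig import robot
print(robot.hand_in())"
```

```text
the job is handed in; nothing more can be done
None
```

The job is handed in, and no verdict came back: I zeroed the pointer against the arm, held the roller at about 14.9 N for over 3 s, and eased the arm back to its stop, leaving the pointer at a reading of about 0.6 rad.

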